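# Hang up the bench hook, take the flat file and hold it level over the work in the vise

### The job

The sawing is done and the plywood piece is in the vise for filing. First hang the bench hook (the plywood board with a cleat on each face, stood on end) by its hole on the bare peg of the tool board and let go of it; then draw the flat file (the tool with the largest wooden handle) out of the sloping tool block, turn it level, flat side down, and hold it raised a few centimetres above the plywood's top edge, lying squarely across it with the middle of the blade over the middle of the edge. Finish while still holding the file up there, clear of the work, and leave the other tools and things where they are.

Things in the scene. Friction and masses are not known exactly. Their poses are not given: they have to be found in the camera images.
- bench_hook: Plywood board standing on end, 130 wide (y), 12 thick (x), 200 high (z up), 0.3 kg. Origin: middle of its lower edge, mid-thickness. Wooden cleats 22 thick, 110 wide, 30 high: the upper on the -x face (x -28 to -6, z 170 to 200), the lower on the +x face (x 6 to 28, z 0 to 30). Grip the top from above across the 34 (x -28 to 6) of board and cleat. -x faces roughly to the robot.
- hook_hole (a point): Centre of the bench hook's hanging hole, a round hole of 24 diameter straight through the board along x, 140 above its lower edge, 60 below its top. Axes as bench_hook.
- peg (a point): Root of the bare round wooden peg on the front of the tool board, 200 above the bench. Peg 10 thick, reaches 80 out along -x (to the robot), rising: tip at x -80, z 11. z up, y along the board. The tool board is a fixed plywood panel behind x 0, y -90 to 240, top at z 50; on a shorter peg (50) at y 160 hangs a small try square (fixed, y 72 to 172, to x -27).
- file: Flat file. Origin on its axis at the shoulder; z to the handle's end, x square to the blade's flats. Round wooden handle 110 long (z 0 to 110), 28 thick from z 30 to 95; steel blade z -150 to 0, 20 wide (y), 5.5 thick (x); 0.18 kg, balance at z -40. At the start the blade is in a slot of the tool block, shoulder on its top, handle leaning 35 degrees from upright towards the block's -x.
- blade_mid (a point): Middle of the file's blade, 75 from the shoulder. Axes as file.
- tool_block: Fixed wooden block, sloping top facing its -x (roughly the robot). Origin on the bench below the middle slot's mouth (z 145). 250 wide (y), 70 along the slope, 55 thick; top rises 35 degrees to +x, slots run along (-0.574, 0, 0.819): draw tools out that way. Slots 24 (y) x 9.5 at y -78, 0, 78 hold flat file, rat-tail file, screwdriver in any order. Base x -60 to 150, cheeks to y 137.
- work_edge (a point): Middle of the top edge of the plywood piece clamped in the vise, 200 above the bench. The edge runs along this point's y, 150 long, and is 12 thick along x; z up. x points away from the robot along the vise's screw.
- vise: Fixed blue bench vise and the clamped plywood (part of it). Origin on the bench below work_edge, same axes. Jaws 106 wide (y), top at 150, x -51 to 51; below 115 high the slide and screw reach x -172 with a cross handle 132 long; rear with anvil to x 128, 136 high. A fixed wooden mallet stands on its head behind it, handle up to 285.
- rat_tail: Round rat-tail file with a slim wooden handle 21 diameter and 68 long, in another slot. Origin at its shoulder, z to the handle end. To be left alone.
- screwdriver: Screwdriver with a waisted black plastic handle 27 diameter and 86 long, in another slot. Origin at its shoulder, z to the handle end. To be left alone.
- offcut_a: Plywood offcut 90 x 65 x 10 lying in front of the vise. Origin under its centre. To be left alone.
- offcut_b: Plywood offcut 75 x 110 x 12 lying to the left. Origin under its centre. To be left alone.
- rule: Steel rule 30 x 300 x 3 lying in front of the tool block, long along its y. Origin under its centre. To be left alone.
- pencil: Flat carpenter's pencil 170 x 12 x 8 lying on the bench, long along its x. Origin under its centre. To be left alone.

How it is judged:
By the outcome, as a careful person would: the job done as asked, in the order asked, and still so for the second after the job is handed in, while the arm keeps its last pose, push and grip.
It also fails if it takes over 64 s, if anything falls off the work surface, if the arm or the gripper's body presses on something with over 40 N, if the wrist force passes 120 N, or if a joint passes its speed limit or range.

### The arm

A 7-joint arm with a two-finger parallel gripper is mounted at the origin on the work surface. World frame = base frame: x ahead of the robot, y to its left, z up, the work surface at z = 0. Lengths are in m, angles in degrees, forces in N, time in s.
With the tool pointing down it reaches from about 0.425 to 0.875 m from the base axis. Payload 4.7 kg.
Tool frame: the origin (TCP) lies on the mounting face of the last link; the fingertips stand 182 mm ahead of it and the grasp point (between the pads) lies env.grip_depth ahead of it (env.grip_depth is the distance from the TCP to the grasp point, in m); x points along the fingers, y is the direction in which the jaws open and shut, and the axes are right-handed (so a half turn about x gives the same grasp; the last joint's range is limited). The gripper opens to 87 mm and grips with 3 to 60 N. Pads are 19 mm wide; open, the fingers measure 117 mm over their backs; the gripper's body (75 mm by 190 mm) begins 51 mm behind the grasp point.
Start: joints at [-63.707, 18.392, -4.016, 83.108, 1.295, 78.541, -3.26], TCP at [0.28, 0.587, 0.405] pointing down, gripper open.
Joint ranges: [-163.93, 163.93], [-17.29, 119.83], [-79.2, 71.16], [3.27, 140.29], [-89.18, 269.18], [5.43, 117.66], [-154.24, 154.24]. Speed limits (degrees/s): [147.25, 147.25, 180, 180, 180, 180, 180].

### API

Orientations are given as [roll, pitch, yaw] about the fixed x, y, z axes, in that order (R = Rz(yaw) Ry(pitch) Rx(roll)).
In Python, from cell import sensors, viewer, env gives the robot as it stands.
- The arm moves only by the tool carry_out, never from a script. Its argument "moves" is a list of rows, each a list of 4 numbers: the shift along the world's x, y, z in cm, then the turn about the world's z in rad. In form: [[tx, ty, tz, spin], ...]. A call has 1 to 12 rows; each row shifts and turns the pose as measured when the row begins; what a row does not reach is not made up. A row lasts 1/10 s, in which the tool goes at most 50 mm and 8.59 degrees, less where a joint would pass 70% of its speed; a pose out of reach is approached as far as the arm can. A call with a gripper value outside its range is refused whole. "hand" is the finger opening in cm, from 0 to 8.7, set as the call begins (left out, the last holds). The fingers move at their own pace and stop on an object; "force" is the grip in N (left out, the last holds). Time passes only in rows, so rows that do not move let the fingers close. It gives the time, the measured TCP pose, the force and the opening at its end, in the units of the state.
- sensors.get_obs(): the state, without advancing time (a new reading comes with each control period).
- viewer.read_camera(name): name is "scene" or "top" or "wrist"; returns the picture (480x640x3 uint8, red, green, blue); there is no depth.
- viewer.camera_model(name): a dict with "K" (3x3 intrinsics, pixels), "extrinsics" (4x4, takes a point from world to camera coordinates). Camera axes: x right, y down, z forward; pixel columns grow to the right and rows downward; lengths in m; the calibration is good to about 2 mm. A picture is of the moment at which its call begins: read the wrist's pose just before it. camera_model takes no time and is no camera call; for the wrist camera it gives the pose at the moment of the call.
- env.sign_off(): hands the job in, once; it reports no verdict.
The state is a dict: "time_s": time; "qpos": joint angles; "joint_velocities": joint speeds; "effort": joint torques, N m; "tool_pos": TCP position; "tool_rot": TCP orientation; "force": force on the tool from outside, world axes, zero at the start; "wrist_torque": the same for the moment, N m; "grip_width": finger opening in m.
Only numpy, scipy, OpenCV 4.12 (cv2) and the standard library are available. Lean on these libraries where they do the work, as an engineer would, in place of code of your own. Each camera call takes 0.05 s, during which the arm holds its last target. There are 200 camera calls.

## Working session

There is one attempt and no reset: what is moved stays moved. The work goes in short steps, Python scripts to look and compute and a tool call to move; the robot and the scene stay as the last step left them, time stands still between calls to the robot, and variables do not carry over. Pictures are saved under pics/ and viewed, about 8 in all and at most 12, crops included, and the job is handed in when it is done.

Besides the shell and the picture viewer there is one more tool, called after "Request:" in YAML: its name, and indented under it one key for each argument. carry_out: Moves the arm, as the interface text tells. Its arguments: {"type":"object","properties":{"moves":{"type":"array"},"hand":{"type":"number"},"force":{"type":"number"}},"required":["moves"]}

```bash
mkdir -p pics; ls; python3 - <<'E'
from cell import sensors, viewer, env
import cv2,numpy as np
np.set_printoptions(precision=4,suppress=True)
for n in("scene","top"):
    m=viewer.camera_model(n);print(n,np.array(m["K"]),np.array(m["extrinsics"]))
    cv2.imwrite(f"pics/{n}0.png",cv2.resize(viewer.read_camera(n)[:,:,::-1],(800,600),interpolation=cv2.INTER_CUBIC))
print(sensors.get_obs(),env.grip_depth)
E
```

```text
pics
scene [[533.4909   0.     322.9178]
 [  0.     533.4909 234.1518]
 [  0.       0.       1.    ]] [[ 0.6409  0.7675  0.016  -0.362 ]
 [ 0.5213 -0.4199 -0.7429 -0.1307]
 [-0.5634  0.4845 -0.6692  1.7451]
 [ 0.      0.      0.      1.    ]]
top [[621.2384   0.     329.0576]
 [  0.     621.2384 238.3637]
 [  0.       0.       1.    ]] [[ 0.0179 -0.9998  0.0023  0.0411]
 [-0.9798 -0.018  -0.1993  0.5208]
 [ 0.1993  0.0013 -0.9799  1.6381]
 [ 0.      0.      0.      1.    ]]
{'time_s': 0.1, 'qpos': array([-63.7072,  18.4345,  -4.0153,  83.1685,   1.2965,  78.5401,
        -3.2591]), 'joint_velocities': array([ 0.003 , -0.142 , -0.0312, -0.1445,  0.0467,  0.0746, -0.0517]), 'effort': array([ -0.0009, -49.2573,  -0.4062, -31.3397,  -0.0641,   0.0396,
         0.0001]), 'tool_pos': array([0.2796, 0.5866, 0.4038]), 'tool_rot': array([ -85.9248,   89.902 , -111.407 ]), 'force': array([-0.6374, -0.0704,  0.5555]), 'wrist_torque': array([-0.034 , -0.0051, -0.0005]), 'grip_width': 0.0869501895020046} 0.1635
```

View pics/scene0.png

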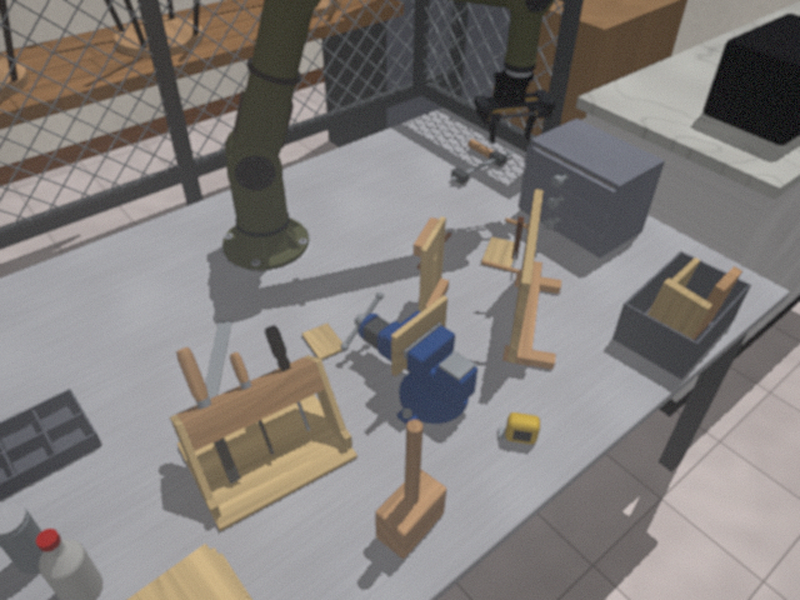

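View pics/top0.png

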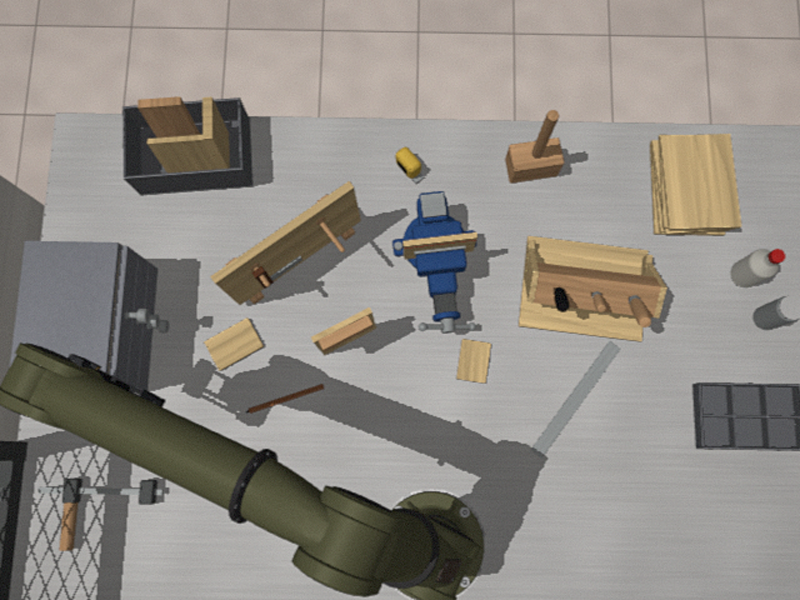

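```bash
python3 - <<'E'
from cell import viewer
import cv2,numpy as np
t=np.mean([viewer.read_camera("top").astype(float) for _ in range(3)],0).astype(np.uint8)[:,:,::-1]
s=viewer.read_camera("scene")[:,:,::-1]
cv2.imwrite("pics/t.png",t);cv2.imwrite("pics/s.png",s)
def crop(im,x0,y0,w,h,k,n):
    o=cv2.resize(im[y0:y0+h,x0:x0+w],None,fx=k,fy=k,interpolation=cv2.INTER_CUBIC)
    for x in range(x0-x0%20+20,x0+w,20): cv2.putText(o,str(x),((x-x0)*k,8),0,.35,(0,0,255));cv2.line(o,((x-x0)*k,10),((x-x0)*k,16),(0,0,255))
    for y in range(y0-y0%20+20,y0+h,20): cv2.putText(o,str(y),(0,(y-y0)*k),0,.35,(0,0,255));cv2.line(o,(24,(y-y0)*k),(30,(y-y0)*k),(0,0,255))
    return o
cv2.imwrite("pics/c1.png",crop(t,168,140,225,148,4,0)[:600,:800] if 0 else cv2.resize(crop(t,168,140,198,148,4,0),None,fx=1,fy=1))
a=crop(t,310,150,88,148,4,0); b=crop(t,410,182,130,98,4,0)
cv2.imwrite("pics/c2.png",np.hstack([a,cv2.copyMakeBorder(crop(t,410,182,110,98,4,0),0,200,0,0,0)]))
E
```

```text
(no output)
```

View pics/c1.png

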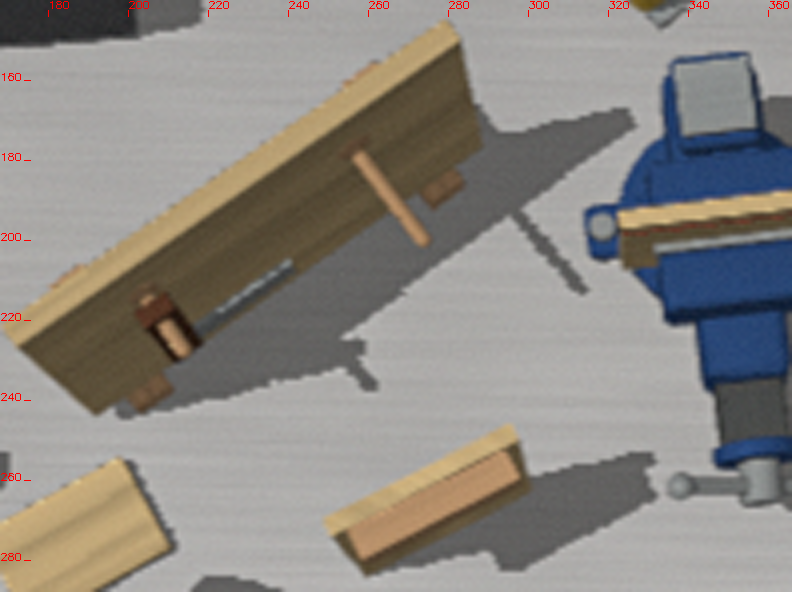

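View pics/c2.png

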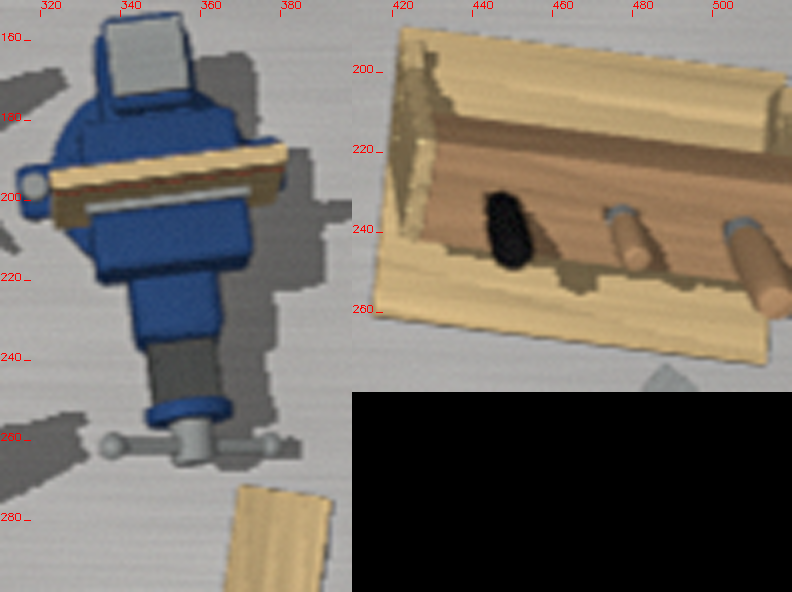

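```bash
cat > h.py <<'E'
import numpy as np
from cell import sensors, viewer, env
np.set_printoptions(precision=4,suppress=True)
def cam(n):
    m=viewer.camera_model(n);return np.array(m["K"]),np.array(m["extrinsics"])
def ray(n,p,c=None):
    K,E=c or cam(n);R,t=E[:3,:3],E[:3,3]
    return -R.T@t,R.T@np.linalg.solve(K,[p[0],p[1],1.])
def onz(n,p,z,c=None):
    o,d=ray(n,p,c);return o+d*(z-o[2])/d[2]
def tri(obs):
    A=np.zeros((3,3));b=np.zeros(3);rs=[]
    for r in obs:
        o,d=ray(*r);d=d/np.linalg.norm(d);P=np.eye(3)-np.outer(d,d);A+=P;b+=P@o;rs.append((o,P))
    x=np.linalg.solve(A,b);return x,[np.linalg.norm(P@(x-o)) for o,P in rs]
def proj(n,X,c=None):
    K,E=c or cam(n);q=K@(E[:3,:3]@np.asarray(X,float)+E[:3,3]);return q[:2]/q[2]
def state():
    o=sensors.get_obs();return o
E
python3 - <<'E'
from h import *
c=lambda X,Y:(168+X/4,140+Y/4)
v=lambda X,Y:(310+X/4,150+Y/4)
k=lambda X,Y:(410+(X-352)/4,182+Y/4)
T="top"
ang=lambda a,b:np.degrees(np.arctan2(*(b-a)[1::-1]))
r=onz(T,c(355,152),.2);t=onz(T,c(424,241),.211);print("peg",r,t,np.linalg.norm(t-r),"x axis yaw",ang(t,r))
a=onz(T,c(20,347),.25);b=onz(T,c(461,40),.25);print("board",a,b,np.linalg.norm(a-b),"yaxis-90",ang(b,a)-90)
u=(a-b)/np.linalg.norm(a-b);print("root from edge", b+u*.09)
h=[onz(T,c(*p),.2) for p in((325,518),(512,425),(362,572-12),(523,480))]
print("hook",h,"w",np.linalg.norm(h[0]-h[1]),np.linalg.norm(h[2]-h[3]),"yaw",ang(h[1],h[0])-90,ang(h[3],h[2])-90,(h[0]+h[1])/2,(h[2]+h[3])/2)
w=[onz(T,v(*p),.2) for p in((50,173),(285,144),(52,190),(287,162))]
print("work",w,sum(w)/4,np.linalg.norm(w[0]-w[1]),np.linalg.norm(w[0]-w[2]),ang(w[1],w[0])-90,ang(w[3],w[2])-90)
f=onz(T,k(740,225),.145);print("file shoulder",f,"rat",onz(T,k(621,210),.145),"scr",onz(T,k(497,197),.145))
print("tri end",tri([(T,k(772,297)),("scene",(184*.8,354*.8))]),"tri sh",tri([(T,k(740,225)),("scene",(203*.8,405*.8))]))
bs=[onz(T,k(*p),.015) for p in((373,318),(766,364),(403,28))];print("base",bs,ang(bs[1],bs[0])-90)
E
```

```text
peg [0.6423 0.2359 0.2   ] [0.5821 0.1892 0.211 ] 0.07698650205356526 x axis yaw 37.79149835903657
board [0.5014 0.4259 0.25  ] [0.7002 0.1673 0.25  ] 0.3262129984061936 yaxis-90 37.54700445932707
root from edge [0.6453 0.2386 0.25  ]
hook [array([0.4085, 0.2447, 0.2   ]), array([0.4686, 0.1317, 0.2   ]), array([0.383 , 0.2209, 0.2   ]), array([0.4343, 0.1239, 0.2   ])] w 0.12798696297699463 0.10974199599070718 yaw 28.024192338543756 27.88690317155512 [0.4385 0.1882 0.2   ] [0.4086 0.1724 0.2   ]
work [array([0.6055, 0.0689, 0.2   ]), array([ 0.6272, -0.0789,  0.2   ]), array([0.5944, 0.0674, 0.2   ]), array([ 0.6154, -0.0801,  0.2   ])] [ 0.6106 -0.0057  0.2   ] 0.14936301357859472 0.011131502890896627 8.350942631446017 8.091298732911
file shoulder [ 0.5099 -0.407   0.145 ] rat [ 0.5183 -0.3307  0.145 ] scr [ 0.5254 -0.2511  0.145 ]
tri end (array([ 0.4493, -0.4012,  0.224 ]), [np.float64(0.0004155256990294093), np.float64(0.00041552569902926343)]) tri sh (array([ 0.5083, -0.4082,  0.1483]), [np.float64(0.002300962067352473), np.float64(0.002300962067352418)])
base [array([ 0.4668, -0.1887,  0.015 ]), array([ 0.4397, -0.4589,  0.015 ]), array([ 0.675 , -0.2119,  0.015 ])] -5.730677890729197
```

```bash
cat >> h.py <<'E'
from scipy.spatial.transform import Rotation as Ro
def tool():
    o=sensors.get_obs();R=Ro.from_euler('xyz',o["tool_rot"],degrees=True).as_matrix();p=o["tool_pos"]
    return o,p,R,p+R[:,0]*env.grip_depth
def rep(tx,ty,yaw):
    "distance of grasp point to x,y and jaw-axis yaw error, in cm/rad"
    o,p,R,g=tool();jy=np.degrees(np.arctan2(R[1,1],R[0,1]));e=(yaw-jy+90)%180-90
    print("t",o["time_s"],"tcp",p,"fingers",R[:,0],"jawyaw",jy,"grasp",g,"d_cm",(np.array([tx,ty])-g[:2])*100,"spin",np.radians(e),"q",o["qpos"],"F",o["force"],"w",o["grip_width"])
E
python3 -c "
from h import *
rep(.4236,.1803,28)"
```

```text
t 0.3 tcp [0.2797 0.5867 0.4044] fingers [-0.0002 -0.0006 -1.    ] jawyaw 64.51332429511747 grasp [0.2797 0.5866 0.2409] d_cm [ 14.3931 -40.6278] spin -0.6372777297982376 q [-63.7063  18.4117  -4.014   83.1302   1.2952  78.541   -3.2603] F [-0.1574 -0.6262 -0.417 ] w 0.08736738459087855
```

Request:
carry_out:
  moves:
    - [0, 0, 4, 0]
    - [0, 0, 4, 0]
    - [1.4, -4.1, 0, -0.064]
    - [1.4, -4.1, 0, -0.064]
    - [1.4, -4.1, 0, -0.064]
    - [1.4, -4.1, 0, -0.064]
    - [1.4, -4.1, 0, -0.064]
    - [1.4, -4.1, 0, -0.064]
    - [1.4, -4.1, 0, -0.064]
    - [1.4, -4.1, 0, -0.064]
    - [1.4, -4.1, 0, -0.064]
    - [1.4, -4.1, 0, -0.064]
  hand: 8.7

```text
time_s: 1.5
tool_pos: [0.4172, 0.1655, 0.4853]
tool_rot: [163.8, 89.7, 101.0]
force: [0.8, 1.2, 0.6]
grip_width: 0.0873
```

```bash
python3 -c "
from h import *
rep(.4236,.1803,28)
import cv2
i=viewer.read_camera('wrist')[:,:,::-1];cv2.imwrite('pics/w1.png',i)
for P in ((.4385,.1882,.2),(.4086,.1724,.2),(.4236,.1803,.2)):print(proj('wrist',P))"
```

```text
t 1.5 tcp [0.4172 0.1655 0.4853] fingers [-0.0011  0.0056 -1.    ] jawyaw 27.153752823793756 grasp [0.417  0.1665 0.3218] d_cm [0.6578 1.3841] spin 0.014769799510503641 q [-42.2417  -8.8059  15.3847 102.9218   2.0173  85.4847  -0.0313] F [0.8191 1.2127 0.5628] w 0.0873471076424454
[363.2463 208.3704]
[316.5505 209.5509]
[339.9508 208.9908]
```

View pics/w1.png

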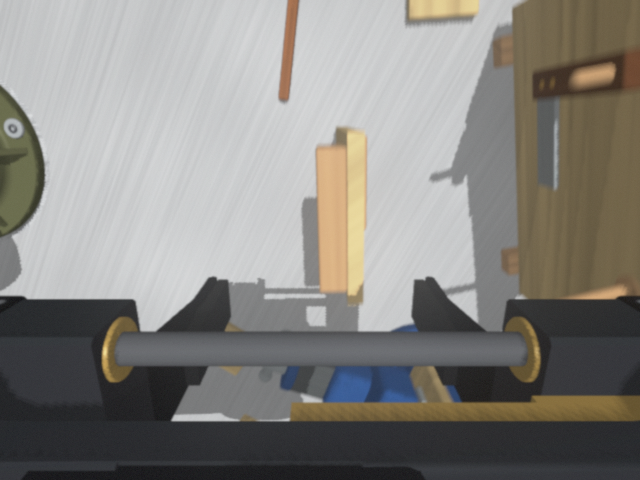

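```bash
python3 -c "
from h import *
P=[onz('wrist',p,.2) for p in((367,130),(363,302),(347,128),(347,304),(317,147),(320,291))]
for a,b in zip(P[::2],P[1::2]):
  d=a-b;print((a+b)/2,np.linalg.norm(d),np.degrees(np.arctan2(d[1],d[0]))-90)
rep(.4236,.1803,28)"
```

```text
[0.4444 0.1797 0.2   ] 0.12986467575899485 27.091659573697015
[0.4328 0.1737 0.2   ] 0.1329248381135305 27.571760630192074
[0.4145 0.1638 0.2   ] 0.10908795907377135 27.441058885320402
t 1.55 tcp [0.4199 0.1574 0.4857] fingers [ 0.0006  0.0019 -1.    ] jawyaw 26.354814127089853 grasp [0.42   0.1577 0.3222] d_cm [0.3562 2.2571] spin 0.028713910289579057 q [-41.9557  -8.9203  15.9897 102.9437   2.3724  85.5604   0.0248] F [ 2.2952 -7.2747 -0.4719] w 0.08712344990191198
```

Request:
carry_out:
  moves:
    - [0.5, 2.2, 0, 0.029]
    - [0, 0, 0, 0]
    - [0, 0, 0, 0]
    - [0, 0, 0, 0]

```text
time_s: 1.95
tool_pos: [0.4254, 0.178, 0.4863]
tool_rot: [131.7, 89.8, 69.6]
force: [-0.7, 0.3, 0.2]
grip_width: 0.0871
```

```bash
python3 -c "
from h import *
rep(.425,.1802,28.1)
import cv2
i=viewer.read_camera('wrist')[:,:,::-1];cv2.imwrite('pics/w2.png',cv2.resize(i[100:330,240:440],None,fx=2.6,fy=2.6,interpolation=2))
for P in ((.4385,.1882,.2),(.4086,.1724,.2)):print(proj('wrist',P))
rep(.425,.1802,28.1)"
```

```text
t 1.95 tcp [0.4254 0.178  0.4863] fingers [ 0.0011  0.0031 -1.    ] jawyaw 27.823573855711317 grasp [0.4256 0.1785 0.3228] d_cm [-0.0629  0.1703] spin 0.004824546356430345 q [-42.6517  -7.1867  15.1536 101.4702   1.7542  85.3313   0.0736] F [-0.665   0.3277  0.1577] w 0.08705525955433693
[343.1293 230.0412]
[297.324  230.0743]
t 2.0 tcp [0.4254 0.178  0.4863] fingers [ 0.0011  0.003  -1.    ] jawyaw 27.82559463000361 grasp [0.4256 0.1784 0.3228] d_cm [-0.0596  0.1761] spin 0.004789277191590216 q [-42.6518  -7.1913  15.1541 101.4739   1.7595  85.3354   0.0755] F [0.8124 0.3369 0.6396] w 0.08719623571573827
```

View pics/w2.png

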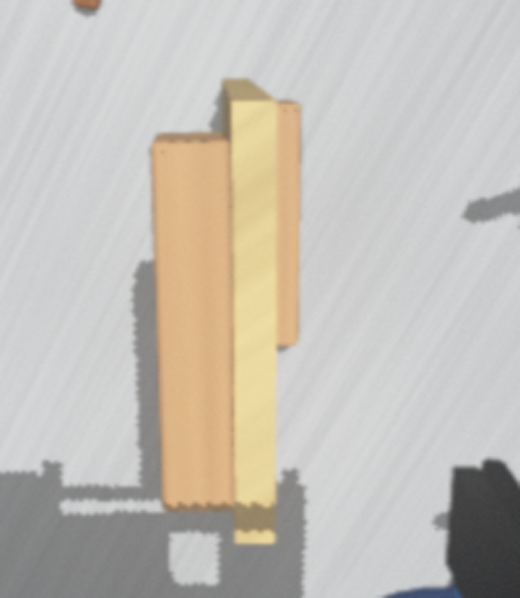

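```bash
python3 -c "
from h import *
f=lambda X,Y:(240+X/2.6,100+Y/2.6)
P=[onz('wrist',f(*p),.2) for p in((277,100),(275,543),(232,100),(235,543),(153,143),(163,506))]
for a,b in zip(P[::2],P[1::2]):
  d=a-b;print((a+b)/2,np.linalg.norm(d),np.degrees(np.arctan2(d[1],d[0]))-90)
m=(P[0]+P[1]+P[4]+P[5])/4;print(m);rep(m[0],m[1],28.3)"
```

```text
[0.4403 0.1896 0.2   ] 0.13051890652837378 28.74646298293284
[0.4297 0.1839 0.2   ] 0.13050057559227804 28.634058584203075
[0.4105 0.1745 0.2   ] 0.10694081387134287 28.473054312241388
[0.4254 0.182  0.2   ]
t 2.0 tcp [0.4254 0.178  0.4863] fingers [ 0.0011  0.003  -1.    ] jawyaw 27.82559463000361 grasp [0.4256 0.1784 0.3228] d_cm [-0.022   0.3591] spin 0.008279935695578925 q [-42.6518  -7.1913  15.1541 101.4739   1.7595  85.3354   0.0755] F [0.8124 0.3369 0.6396] w 0.08719623571573827
```

Request:
carry_out:
  moves:
    - [0, 0.3, -3, 0.008]
    - [0, 0, -3, 0]
    - [0, 0, -3, 0]
    - [0, 0, -2, 0]
    - [0, 0, -1.5, 0]
    - [0, 0, -1, 0]
    - [0, 0, 0, 0]
    - [0, 0, 0, 0]

```text
time_s: 2.8
tool_pos: [0.4229, 0.1845, 0.3474]
tool_rot: [112.3, 89.7, 51.1]
force: [-0.1, -0.6, -0.4]
grip_width: 0.0869
```

```bash
python3 -c "
from h import *
rep(.4254,.1817,28.3)"
```

```text
t 2.8 tcp [0.4229 0.1845 0.3474] fingers [ 0.0029  0.0036 -1.    ] jawyaw 28.822066056576894 grasp [0.4234 0.1851 0.1839] d_cm [ 0.1998 -0.3377] spin -0.009111771600169719 q [-42.661   -3.0457  15.4282 113.7887   0.7535  68.9072   1.3007] F [-0.1483 -0.6022 -0.3939] w 0.08687278616752991
```

Request:
carry_out:
  moves:
    - [0.2, -0.3, 0.2, -0.009]
    - [0, 0, 0, 0]
    - [0, 0, 0, 0]
    - [0, 0, 0, 0]

```text
time_s: 3.2
tool_pos: [0.4261, 0.1817, 0.3526]
tool_rot: [101.8, 89.4, 40.0]
force: [0.9, -0.2, -0.1]
grip_width: 0.0868
```

Request:
carry_out:
  moves:
    - [0, 0, 0, 0]
    - [0, 0, 0, 0]
    - [0, 0, 0, 0]
    - [0, 0, 0, 0]
    - [0, 0, 0, 0]
    - [0, 0, 0, 0]
  hand: 2.5
  force: 40

```text
time_s: 3.8
tool_pos: [0.4262, 0.1817, 0.3529]
tool_rot: [102.1, 89.4, 40.3]
force: [0.8, -0.5, -0.2]
grip_width: 0.047
```

```bash
python3 -c "
from h import *
rep(.4254,.1817,28.3)"
```

```text
t 3.8 tcp [0.4262 0.1817 0.3529] fingers [ 0.008   0.0068 -0.9999] jawyaw 28.265237721579442 grasp [0.4275 0.1828 0.1894] d_cm [-0.2059 -0.1126] spin 0.0006067162139337172 q [-42.4339  -3.2321  15.6594 113.2916   0.7823  69.2387   1.1986] F [ 0.8355 -0.5155 -0.2165] w 0.046958650193599835
```

Request:
carry_out:
  moves:
    - [0, 0, 0, 0]
    - [0, 0, 0, 0]
    - [0, 0, 0, 0]
    - [0, 0, 0, 0]
    - [0, 0, 0, 0]

```text
time_s: 4.3
tool_pos: [0.426, 0.1816, 0.3527]
tool_rot: [102.6, 89.4, 40.9]
force: [-0.6, 0.1, 0.9]
grip_width: 0.0337
```

```bash
python3 -c "
from h import *
rep(.4254,.1817,28.3)"
```

```text
t 4.3 tcp [0.426  0.1816 0.3527] fingers [ 0.0073  0.0064 -1.    ] jawyaw 28.26746205062843 grasp [0.4272 0.1827 0.1892] d_cm [-0.1816 -0.0962] spin 0.0005678943483811678 q [-42.4321  -3.2243  15.6598 113.3103   0.7857  69.2568   1.2015] F [-0.5797  0.0596  0.9119] w 0.03373765084308301
```

Request:
carry_out:
  moves:
    - [0, 0, 2, 0]
    - [0, 0, 3, 0]
    - [0, 0, 2, 0]
    - [2, 0, 0, 0.055]
    - [2, -0.2, 0, 0.055]
    - [2, -0.4, 0, 0.055]
    - [2, -0.5, 0, 0]
    - [2, -0.5, 0, 0]
    - [0, 0, 0, 0]
    - [0, 0, 0, 0]
    - [0, 0, 0, 0]

```text
time_s: 5.4
tool_pos: [0.5258, 0.165, 0.4165]
tool_rot: [-114.2, 89.5, -165.9]
force: [0.3, 0.3, -3.0]
grip_width: 0.0337
```

```bash
python3 -c "
from h import *
rep(.5443,.160,37.7)
import cv2
i=viewer.read_camera('top')[:,:,::-1];a=cv2.resize(i[140:290,168:368],None,fx=3,fy=3,interpolation=2)
s=viewer.read_camera('scene')[:,:,::-1];b=cv2.resize(s[130:330,290:470],None,fx=2.2,fy=2.2,interpolation=2)
i=viewer.read_camera('wrist')[:,:,::-1];c=cv2.resize(i,None,fx=.45,fy=.45)
print(a.shape,b.shape)
o=np.zeros((600,800,3),np.uint8);o[:450,:600]=a;o=o[:450,:600];cv2.imwrite('pics/b.png',b);cv2.imwrite('pics/t3.png',o);cv2.imwrite('pics/w3.png',i)"
```

```text
t 5.4 tcp [0.5258 0.165  0.4165] fingers [-0.0085 -0.0021 -1.    ] jawyaw 38.29661156821566 grasp [0.5244 0.1647 0.253 ] d_cm [ 1.9906 -0.4692] spin -0.010412836220849842 q [-39.0847   6.0792  20.48    96.9273  -2.213   77.883   20.0688] F [ 0.3372  0.2736 -2.9572] w 0.03374636928422678
(450, 600, 3) (440, 396, 3)
```

View pics/w3.png

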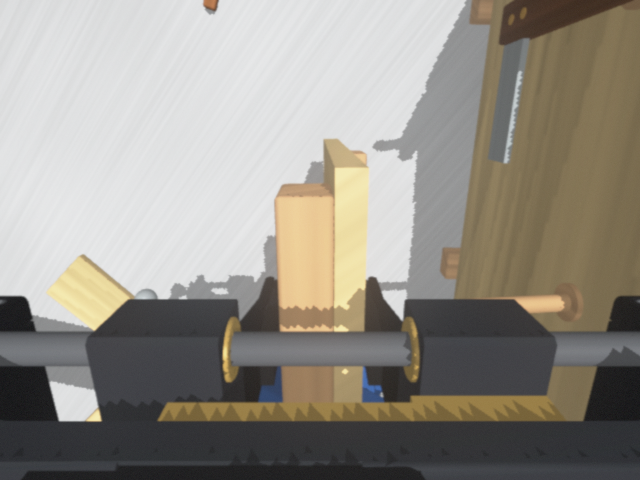

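```bash
python3 -c "
from h import *
print(onz('wrist',(562,301),.2),onz('wrist',(515,305),.205),proj('wrist',(.644,.237,.2)))
rep(.5443,.160,37.7)"
```

```text
[0.6445 0.2359 0.2   ] [0.6214 0.2175 0.205 ] [562.9386 299.1087]
t 5.55 tcp [0.5256 0.1653 0.4171] fingers [-0.0076 -0.0014 -1.    ] jawyaw 38.338616603659474 grasp [0.5244 0.1651 0.2536] d_cm [ 1.9912 -0.5059] spin -0.011145962391761449 q [-39.106    6.0305  20.4685  96.914   -2.2188  77.8823  20.0789] F [-0.0345 -0.2076 -3.0615] w 0.03344999388208634
```

Request:
carry_out:
  moves:
    - [1.7, -0.9, 0.4, -0.011]
    - [0, 0, 0, 0]
    - [0, 0, 0, 0]
    - [0, 0, 0, 0]

```text
time_s: 5.95
tool_pos: [0.5412, 0.1575, 0.4217]
tool_rot: [-132.2, 89.5, 175.6]
force: [-0.7, -0.7, -3.2]
grip_width: 0.0338
```

```bash
cat >> h.py <<'E'
def peg():
    o,p,R,g=tool();r=np.array([.6443,.2363]);a=np.radians(37.7);ux=np.array([np.cos(a),np.sin(a)]);uy=np.array([-ux[1],ux[0]])
    d=g[:2]-r;print("peg frame grasp mm",1e3*d@ux,1e3*d@uy,"hole x",1e3*d@ux+11,"hole z",g[2]-.049)
E
python3 -c "
from h import *
rep(.5443,.160,37.7);peg()"
```

```text
t 5.95 tcp [0.5412 0.1575 0.4217] fingers [-0.0079  0.0006 -1.    ] jawyaw 37.883477375695826 grasp [0.5399 0.1576 0.2582] d_cm [0.4397 0.2369] spin -0.0032022843088106057 q [-38.1028   7.5397  21.2366  94.8496  -2.9487  78.5559  21.4552] F [-0.7106 -0.7223 -3.1531] w 0.03376984101871253
peg frame grasp mm -130.7094356044461 1.5970781236168685 hole x -119.7094356044461 hole z 0.2092478318814957
```

Request:
carry_out:
  moves:
    - [1.4, 0.8, 0, -0.003]
    - [1.25, 0.95, 0, 0]
    - [1.25, 0.95, 0, 0]
    - [0, 0, 0, 0]
    - [0, 0, 0, 0]

```text
time_s: 6.45
tool_pos: [0.5787, 0.1869, 0.4217]
tool_rot: [-139.8, 89.4, 168.1]
force: [0.0, 0.4, -3.7]
grip_width: 0.0337
```

```bash
python3 -c "
from h import *
rep(.5443,.160,37.7);peg()"
```

```text
t 6.45 tcp [0.5787 0.1869 0.4217] fingers [-0.0103  0.0022 -0.9999] jawyaw 37.902254970257786 grasp [0.577  0.1872 0.2582] d_cm [-3.273  -2.7239] spin -0.0035300151595215245 q [-37.9432  13.2857  21.0381  88.5566  -5.1116  79.5833  21.4516] F [ 0.006   0.399  -3.6572] w 0.03374319588468075
peg frame grasp mm -83.22754856907437 2.319429721797737 hole x -72.22754856907437 hole z 0.20924340334150288
```

Request:
carry_out:
  moves:
    - [1.4, 0.8, -0.1, -0.003]
    - [1.25, 0.95, -0.1, 0]
    - [0, 0, 0, 0]
    - [0, 0, 0, 0]

```text
time_s: 6.85
tool_pos: [0.6033, 0.2032, 0.4199]
tool_rot: [-135.3, 89.2, 172.4]
force: [-0.8, -0.2, -2.7]
grip_width: 0.0337
```

```bash
python3 -c "
from h import *
rep(.5443,.160,37.7);peg()
import cv2
a=cv2.resize(viewer.read_camera('scene')[130:330,280:480,::-1],None,fx=2,fy=2,interpolation=2)
b=cv2.resize(viewer.read_camera('top')[140:290,168:368,::-1],(400,300),interpolation=2)
b=np.vstack([b,np.zeros((100,400,3),np.uint8)]);cv2.imwrite('pics/m4.png',np.hstack([a,b]))"
```

```text
t 6.85 tcp [0.6033 0.2032 0.4199] fingers [-0.0132  0.0018 -0.9999] jawyaw 37.70643407867693 grasp [0.6012 0.2035 0.2564] d_cm [-5.6877 -4.3505] spin -0.00011229585724482623 q [-37.5614  17.0266  20.958   84.373   -6.4243  80.421   21.405 ] F [-0.7585 -0.2472 -2.6585] w 0.03365688608387018
peg frame grasp mm -54.17513736716164 0.42264885203968877 hole x -43.17513736716164 hole z 0.2074242286248274
```

View pics/m4.png

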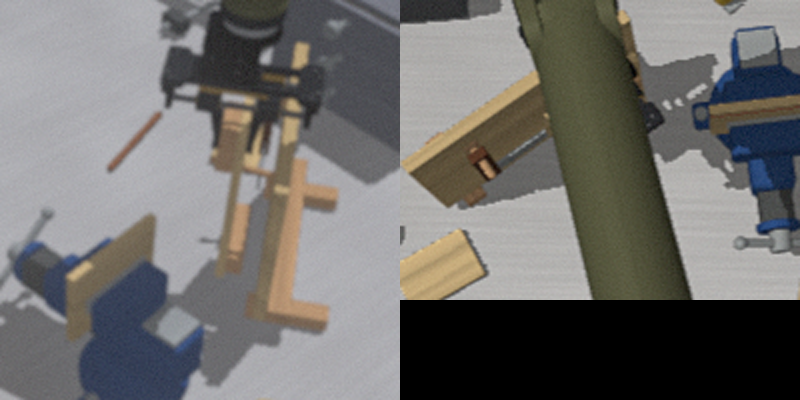

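Request:
carry_out:
  moves:
    - [0, 0, -0.3, 0]
    - [0, 0, -0.2, 0]
    - [0, 0, -0.2, 0]
    - [0, 0, 0, 0]

```text
time_s: 7.35
tool_pos: [0.6023, 0.2021, 0.4136]
tool_rot: [-143.1, 89.3, 164.6]
force: [0.5, 0.6, -2.1]
grip_width: 0.0338
```

```bash
python3 -c "
from h import *
rep(.5443,.160,37.7);peg()"
```

```text
t 7.35 tcp [0.6023 0.2021 0.4136] fingers [-0.0121  0.0033 -0.9999] jawyaw 37.65721116850942 grasp [0.6003 0.2026 0.2501] d_cm [-5.5974 -4.2636] spin 0.0007468059925917043 q [-37.533   16.9695  20.9363  85.1642  -6.4836  79.6029  21.4618] F [ 0.4929  0.5803 -2.0732] w 0.03383508268723919
peg frame grasp mm -55.421296952707465 0.2874480238858101 hole x -44.421296952707465 hole z 0.20107689933962009
```

Request:
carry_out:
  moves:
    - [0, 0, -0.2, 0]
    - [0, 0, -0.15, 0]
    - [0, 0, 0, 0]

```text
time_s: 7.65
tool_pos: [0.6021, 0.2018, 0.4135]
tool_rot: [-155.1, 89.4, 152.5]
force: [-0.2, -0.1, -3.1]
grip_width: 0.0338
```

```bash
python3 -c "
from h import *
rep(.5443,.160,37.7);peg()"
```

```text
t 7.65 tcp [0.6021 0.2018 0.4135] fingers [-0.0101  0.0052 -0.9999] jawyaw 37.65344966876069 grasp [0.6004 0.2026 0.25  ] d_cm [-5.6107 -4.2615] spin 0.0008124565480198014 q [-37.5171  16.8716  20.9344  85.284   -6.5216  79.4312  21.4929] F [-0.2295 -0.0774 -3.0768] w 0.03383902377431274
peg frame grasp mm -55.32826553743647 0.18976985400476787 hole x -44.32826553743647 hole z 0.20104995726489439
```

Request:
carry_out:
  moves:
    - [0, 0, -0.4, 0]
    - [0, 0, -0.3, 0]

```text
time_s: 7.85
tool_pos: [0.6019, 0.2013, 0.4127]
tool_rot: [-176.9, 89.4, 130.7]
force: [-6.1, -1.9, 12.8]
grip_width: 0.0334
```

```bash
python3 -c "
from h import *
rep(.5443,.160,37.7);peg()"
```

```text
t 7.85 tcp [0.6019 0.2013 0.4127] fingers [-0.0068  0.0079 -0.9999] jawyaw 37.65723590327821 grasp [0.6008 0.2026 0.2492] d_cm [-5.6474 -4.26  ] spin 0.00074637428943642 q [-37.4948  16.7608  20.934   85.5083  -6.5827  79.0902  21.5566] F [-6.1348 -1.8616 12.8432] w 0.0333825643807702
peg frame grasp mm -55.04765788189006 -0.04720193339075264 hole x -44.04765788189006 hole z 0.2002479178916916
```

Request:
carry_out:
  moves:
    - [0, 0, 0, 0]
    - [0, 0, 0, 0]
    - [0, 0, 0, 0]
    - [0, 0, 0, 0]
    - [0, 0, 0, 0]
    - [0, 0, 0, 0]
  hand: 5.4

```text
time_s: 8.45
tool_pos: [0.6026, 0.2014, 0.4127]
tool_rot: [167.0, 89.5, 114.7]
force: [0.5, -0.7, -0.8]
grip_width: 0.0536
```

```bash
python3 -c "
from h import *
rep(.5443,.160,37.7);peg()"
```

```text
t 8.45 tcp [0.6026 0.2014 0.4127] fingers [-0.0039  0.0085 -1.    ] jawyaw 37.64986889853047 grasp [0.602  0.2028 0.2492] d_cm [-5.7652 -4.2813] spin 0.0008749527782946979 q [-37.4882  16.781   20.9367  85.4861  -6.5755  78.9243  21.5562] F [ 0.5088 -0.7062 -0.8218] w 0.053644827299573886
peg frame grasp mm -53.984580535387295 -0.5985170431979752 hole x -42.984580535387295 hole z 0.20022945495529837
```

Request:
carry_out:
  moves:
    - [0, 0, 2, 0]
    - [0, 0, 4, 0]
    - [0, 0, 4, 0]
    - [-0.7, -3.6, 0, -0.137]
    - [-0.7, -3.6, 0, -0.137]
    - [-0.7, -3.6, 0, -0.137]
    - [-0.7, -3.6, 0, -0.137]
    - [-0.7, -3.6, 0, -0.137]
    - [-0.7, -3.6, 0, -0.137]
    - [-0.7, -3.6, 0, -0.137]
    - [-0.7, -3.6, 0, -0.137]
    - [-0.7, -3.6, 0, -0.137]

```text
time_s: 9.65
tool_pos: [0.5352, -0.1262, 0.5129]
tool_rot: [179.0, 89.1, 54.0]
force: [0.1, 0.1, 0.1]
grip_width: 0.0543
```

Request:
carry_out:
  moves:
    - [-0.7, -3.6, 0, -0.137]
    - [-0.7, -3.6, 0, -0.137]
    - [-0.7, -3.6, 0, -0.137]
    - [-0.7, -3.6, 0, -0.137]
    - [-0.7, -3.6, 0, -0.137]
    - [-0.7, -3.6, 0, -0.137]
    - [-0.7, -3.6, 0, -0.137]
    - [0, 0, 0, -0.137]
    - [0, 0, 0, 0]
    - [0, 0, 0, 0]
  hand: 6

```text
time_s: 10.65
tool_pos: [0.4782, -0.3945, 0.5131]
tool_rot: [161.5, 89.0, -29.4]
force: [0.0, -0.0, -0.3]
grip_width: 0.06
```

```bash
python3 -c "
from h import *
rep(.4776,-.4044,84.3)"
```

```text
t 10.65 tcp [ 0.4782 -0.3945  0.5131] fingers [ 0.0155 -0.0088 -0.9998] jawyaw -100.90852889534776 grasp [ 0.4807 -0.3959  0.3497] d_cm [-0.309  -0.8468] spin 0.09090597840908123 q [ -5.9318  17.8528  55.9682  79.5351 -15.055   89.2743 -52.2537] F [ 0.0311 -0.0322 -0.2751] w 0.059958192757243865
```

Request:
carry_out:
  moves:
    - [-0.3, -0.8, 0, 0.09]
    - [0, 0, 0, 0]
    - [0, 0, 0, 0]
    - [0, 0, 0, 0]

```text
time_s: 11.05
tool_pos: [0.4776, -0.3989, 0.513]
tool_rot: [171.5, 89.0, -13.4]
force: [0.2, -0.6, -0.8]
grip_width: 0.06
```

```bash
python3 -c "
from h import *
import cv2
i=viewer.read_camera('wrist')[:,:,::-1];cv2.imwrite('pics/w5.png',i)
rep(.4776,-.4044,84.3)
a=np.array([.509,-.4075,.146]);b=a+.11*np.array([-.571,.057,.819])
print(proj('wrist',a),proj('wrist',b),proj('top',a))"
```

```text
t 11.1 tcp [ 0.4778 -0.3987  0.513 ] fingers [ 0.018  -0.0041 -0.9998] jawyaw -94.9247793692226 grasp [ 0.4807 -0.3994  0.3495] d_cm [-0.3144 -0.5028] spin -0.01353015243645337 q [ -4.4558  17.9762  54.7818  79.1339 -15.2247  89.4039 -46.025 ] F [-0.4194  0.3168  0.0677] w 0.06013173960289179
[325.6354 180.7517] [325.9863 283.0504] [507.3328 238.5179]
```

View pics/w5.png

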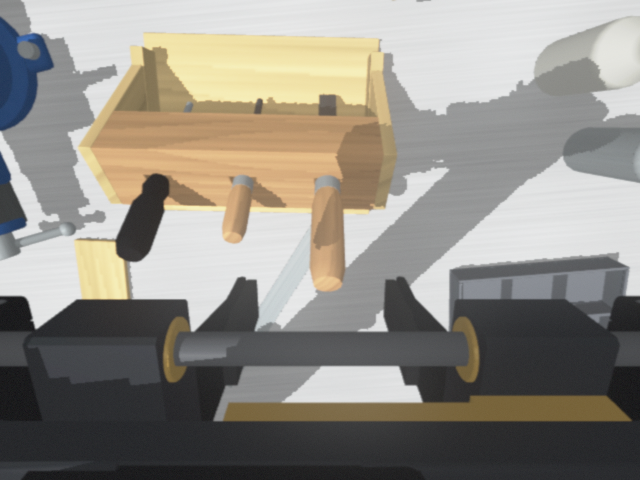

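Request:
carry_out:
  moves:
    - [-0.3, -0.6, -3, -0.013]
    - [0, 0, -3, 0]
    - [0, 0, -3, 0]
    - [0, 0, -3, 0]
    - [0, 0, -2, 0]
    - [0, 0, -1, 0]
    - [0, 0, 0, 0]
    - [0, 0, 0, 0]

```text
time_s: 11.9
tool_pos: [0.4773, -0.4009, 0.3602]
tool_rot: [172.4, 88.6, -13.0]
force: [0.4, -0.9, -0.7]
grip_width: 0.0598
```

```bash
python3 -c "
from h import *
rep(.4776,-.4057,84.3)"
```

```text
t 11.9 tcp [ 0.4773 -0.4009  0.3602] fingers [ 0.0234 -0.0054 -0.9997] jawyaw -95.42283153230497 grasp [ 0.4811 -0.4018  0.1967] d_cm [-0.3492 -0.3896] spin -0.004837502343986136 q [ -3.6758  21.996   52.609   92.7961 -18.92    73.1225 -43.2785] F [ 0.398  -0.9013 -0.7296] w 0.05975200935718269
```

Request:
carry_out:
  moves:
    - [-0.4, -0.4, -0.6, -0.005]
    - [0, 0, 0, 0]
    - [0, 0, 0, 0]

```text
time_s: 12.2
tool_pos: [0.4736, -0.406, 0.3567]
tool_rot: [169.1, 88.4, -16.6]
force: [-0.2, -0.4, -0.4]
grip_width: 0.0598
```

Request:
carry_out:
  moves:
    - [0, 0, 0, 0]
    - [0, 0, 0, 0]
    - [0, 0, 0, 0]
    - [0, 0, 0, 0]
    - [0, 0, 0, 0]
    - [0, 0, 0, 0]
    - [0, 0, 0, 0]
    - [0, 0, 0, 0]
    - [0, 0, 0, 0]
    - [0, 0, 0, 0]
  hand: 1.5
  force: 40

```text
time_s: 13.2
tool_pos: [0.4736, -0.4064, 0.3581]
tool_rot: [168.9, 88.3, -16.8]
force: [0.2, 0.7, -0.4]
grip_width: 0.0271
```

```bash
python3 -c "
from h import *
rep(.4776,-.4057,84.3)"
```

```text
t 13.2 tcp [ 0.4736 -0.4064  0.3581] fingers [ 0.029  -0.0088 -0.9995] jawyaw -95.73618007956048 grasp [ 0.4784 -0.4078  0.1947] d_cm [-0.0769  0.2138] spin 0.00063146151196414 q [ -3.1323  22.0756  52.6873  93.0064 -19.1826  72.566  -42.8301] F [ 0.2035  0.7198 -0.3556] w 0.027117361476109693
```

Request:
carry_out:
  moves:
    - [-0.57, 0.06, 0.82, 0]
    - [-0.86, 0.09, 1.23, 0]
    - [-1.14, 0.11, 1.64, 0]
    - [0, 0, 0, 0]

```text
time_s: 13.6
tool_pos: [0.4464, -0.4036, 0.3976]
tool_rot: [168.4, 88.2, -17.3]
force: [0.5, -0.5, -1.8]
grip_width: 0.027
```

```bash
python3 -c "
from h import *
rep(.4776-.0257,-.4057+.0026,84.3)"
```

```text
t 13.6 tcp [ 0.4464 -0.4036  0.3976] fingers [ 0.0302 -0.0094 -0.9995] jawyaw -95.73553045848406 grasp [ 0.4514 -0.4052  0.2342] d_cm [0.0539 0.2075] spin 0.0006201234852900177 q [ -5.2651  17.0812  54.8337  93.3394 -15.3215  75.5259 -43.8688] F [ 0.4956 -0.52   -1.7829] w 0.02696297606811549
```

Request:
carry_out:
  moves:
    - [-1.14, 0.11, 1.64, 0]
    - [-1.14, 0.11, 1.64, 0]
    - [-1.14, 0.11, 1.64, 0]
    - [-1.14, 0.11, 1.64, 0]
    - [-1.14, 0.11, 1.64, 0]
    - [-1.14, 0.11, 1.64, 0]
    - [0, 0, 3, 0]
    - [0, 0, 3, 0]
    - [0, 0, 3, 0]
    - [0, 0, 0, 0]
    - [0, 0, 0, 0]
  force: 60

```text
time_s: 14.7
tool_pos: [0.37, -0.3968, 0.5903]
tool_rot: [179.3, 88.3, -6.6]
force: [0.3, -0.1, -1.6]
grip_width: 0.0266
```

```bash
python3 -c "
from h import *
rep(.4616,-.135,143.2)
import cv2
i=viewer.read_camera('wrist')[:,:,::-1];cv2.imwrite('pics/w6.png',i)
cv2.imwrite('pics/s6.png',viewer.read_camera('scene')[:,:,::-1])
cv2.imwrite('pics/t6.png',viewer.read_camera('top')[:,:,::-1])"
```

```text
t 14.7 tcp [ 0.37   -0.3968  0.5903] fingers [ 0.0303 -0.0035 -0.9995] jawyaw -95.93540928775535 grasp [ 0.375  -0.3974  0.4269] d_cm [ 8.6608 26.2361] spin 1.0321075965857658 q [ -9.9279   3.5635  58.2984  81.4267  -4.212   95.3754 -48.092 ] F [ 0.3001 -0.0809 -1.59  ] w 0.02663661193186444
```

View pics/s6.png

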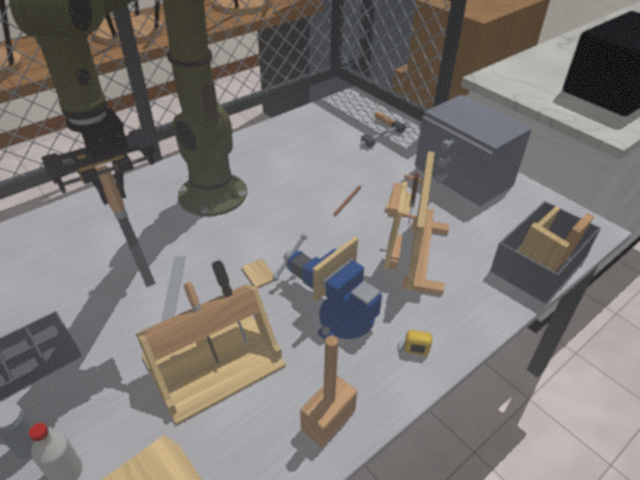

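```bash
python3 -c "
from h import *
o,p,R,g=tool()
for e in (45,50,55,60,65):
  r=np.radians(e);T=g+.207*np.array([.995*np.cos(r),-.1*np.cos(r),-np.sin(r)]);print(e,T,proj('scene',T),proj('wrist',T),proj('top',T))
import cv2
i=cv2.imread('pics/w6.png')[60:300,200:440];cv2.imwrite('pics/w6c.png',cv2.resize(i,None,fx=2,fy=2))"
```

```text
45 [ 0.5207 -0.4116  0.2798] [152.7245 287.1053] [319.3488  26.1951] [524.9521 222.4348]
50 [ 0.5074 -0.4103  0.2676] [151.5048 287.097 ] [319.4749  50.5764] [523.044  229.0095]
55 [ 0.4932 -0.4089  0.2566] [150.0244 286.3863] [319.5876  73.5935] [521.29   235.8108]
60 [ 0.478  -0.4074  0.2469] [148.3047 285.0084] [319.6891  95.4884] [519.696 242.803]
65 [ 0.4621 -0.4058  0.2385] [146.3669 283.    ] [319.7811 116.4625] [518.2673 249.9514]
```

```bash
python3 -c "
import cv2,numpy as np
i=cv2.imread('pics/w6.png',0).astype(int)
for v in range(40,300,8): print(v,i[v:v+3,280:372:6].mean(0).astype(int))"
```

```text
40 [183 181 181 182 182 182 183 184 184 183 183 184 184 185 186 208]
48 [191 191 192 192 192 193 194 193 193 195 196 196 197 197 198 213]
56 [190 190 189 189 190 188 188 189 189 187 188 189 188 189 197 218]
64 [180 180 179 178 178 177 178 177 178 179 179 180 181 181 206 214]
72 [182 184 185 185 185 133 158 158 158 185 184 185 185 180 205 195]
80 [192 191 191 191 173 161 161 161 164 188 186 185 145 125 137 142]
88 [190 191 191 189 133 102 101 103 104 189 189 190 190 166 142 142]
96 [182 187 186 187 131 103 101 103 102 187 188 187 187 187 208 142]
104 [195 214 214 211 132 104 103 102 102 212 212 211 210 210 213 220]
112 [229 228 228 227 129 104 103 103 103 225 226 225 225 223 226 226]
120 [227 227 232 231 125 104 103 103 104 231 231 231 230 229 227 227]
128 [231 230 230 229 119 104 105 104 104 225 225 225 225 222 224 225]
136 [227 226 225 225 113 106 104 104 105 224 225 224 224 224 225 226]
144 [228 227 227 227 110 106 104 105 105 215 226 227 227 227 227 227]
152 [228 229 229 229 104  97  93 101 101 205 226 226 226 226 225 225]
160 [226 226 226 220  95  94  93  93  93 181 229 229 227 2
[... 501 characters left out ...]

224 [218 231 232 164 127 130 132 131 127 128 148 224 224 224 225 225]
232 [227 232 231 143 128 129 133 135 128 128 131 225 225 224 225 225]
240 [231 231 230 136 127 129 134 140 141 128 127 224 223 224 224 210]
248 [229 228 228 133 128 129 134 138 140 128 131 224 224 225 158 151]
256 [230 230 229 127 130 128 132 137 140 133 132 221 219 149 148 149]
264 [229 228 220 127 129 129 130 135 140 132 131 135 149 150 150 151]
272 [229 230 151 127 129 127 130 135 139 130 129 124 146 148 149 149]
280 [ 68  78  93 125 128 127 130 134 139 129 127 125  66  66  59 119]
288 [ 66  67 104 123 126 125 128 132 139 130 126 124  59  60  56  57]
296 [ 66  64 106 123 125 125 127 133 138 131 124 124  57  58  55  53]
```

Request:
carry_out:
  moves:
    - [1.55, 3.7, 0, 0.115]
    - [1.55, 3.7, 0, 0.115]
    - [1.55, 3.7, 0, 0.115]
    - [1.55, 3.7, 0, 0.115]
    - [1.55, 3.7, 0, 0.115]
    - [1.55, 3.7, 0, 0.115]
    - [1.55, 3.7, 0, 0.115]
    - [1.55, 3.7, 0, 0.115]
    - [1.5, 3.7, 0, 0.115]
    - [0, 0, 0, 0]
    - [0, 0, 0, 0]

```text
time_s: 15.95
tool_pos: [0.508, -0.0477, 0.5752]
tool_rot: [-139.9, 88.9, 95.8]
force: [-0.6, -0.4, -1.4]
grip_width: 0.0267
```

```bash
cat >> h.py <<'E'
VO=np.array([.6106,-.0057]);VA=np.radians(8.2);VX=np.array([np.cos(VA),np.sin(VA)]);VY=np.array([-VX[1],VX[0]])
def tip(e,L=.207):
    "tip & grasp in vise frame (mm), file at elevation e, fingers' plane"
    o,p,R,g=tool();h=np.cross(R[:,1],[0,0,1]);h=h/np.linalg.norm(h)
    r=np.radians(e);T=g+L*(np.cos(r)*h*-1*S-np.array([0,0,np.sin(r)]))
    f=lambda P:np.round(1e3*np.array([(P[:2]-VO)@VX,(P[:2]-VO)@VY,P[2]]),1)
    print("handle yaw",np.degrees(np.arctan2(*(S*h)[1::-1])),"tip",f(T),"grasp",f(g),T)
    return T
S=1
E
python3 -c "
from h import *
rep(.514,-.064,143.2);tip(56)"
```

```text
t 15.95 tcp [ 0.508  -0.0477  0.5752] fingers [-0.0019  0.0183 -0.9998] jawyaw -34.308806459107686 grasp [ 0.5077 -0.0447  0.4118] d_cm [ 0.6301 -1.9333] spin -0.04347952959298683 q [-33.5354  -1.5571  35.7212  86.2597  -0.137   95.1514 -32.1511] F [-0.5763 -0.3982 -1.3689] w 0.026727840152993898
handle yaw -124.30880645910769 tip [-29.2  61.4 240.2] grasp [-107.4  -23.9  411.8] [0.5729 0.0509 0.2402]
```

Request:
carry_out:
  moves:
    - [0.6, -1.9, 0, -0.043]
    - [0, 0, 0, 0]
    - [0, 0, -2.5, 0]
    - [0, 0, -2.5, 0]
    - [0, 0, -2, 0]
    - [0, 0, 0, 0]
    - [0, 0, 0, 0]

```text
time_s: 16.65
tool_pos: [0.5119, -0.076, 0.5018]
tool_rot: [-133.7, 88.9, 98.4]
force: [0.2, 0.3, -1.3]
grip_width: 0.0267
```

```bash
python3 -c "
from h import *
rep(.514,-.064,143.2);T=tip(56)
import cv2
i=viewer.read_camera('scene')[:,:,::-1];cv2.imwrite('pics/s7.png',i)
w=viewer.read_camera('wrist')[:,:,::-1];cv2.imwrite('pics/w7.png',w)
print(proj('scene',T),proj('wrist',T))
j=cv2.imread('pics/s7.png')[180:360,260:440]
a=cv2.resize(j,(480,480),interpolation=2);b=cv2.resize(w[40:300,200:400],(320,416),interpolation=2)
o=np.zeros((480,800,3),np.uint8);o[:,:480]=a;o[:416,480:]=b;cv2.imwrite('pics/m7.png',o)"
```

```text
t 16.65 tcp [ 0.5119 -0.076   0.5018] fingers [-0.0027  0.0184 -0.9998] jawyaw -37.878235211025924 grasp [ 0.5115 -0.073   0.3383] d_cm [0.2549 0.9043] spin 0.01881875454333804 q [-31.6279  -0.6051  37.556   93.7151  -0.6632  87.0288 -31.9216] F [ 0.1598  0.2618 -1.2793] w 0.0267281052829102
handle yaw -127.87823521102594 tip [-24.4  27.8 166.7] grasp [-107.7  -52.5  338.3] [0.5825 0.0183 0.1667]
[334.3002 250.969 ] [323.8551  74.289 ]
```

View pics/m7.png

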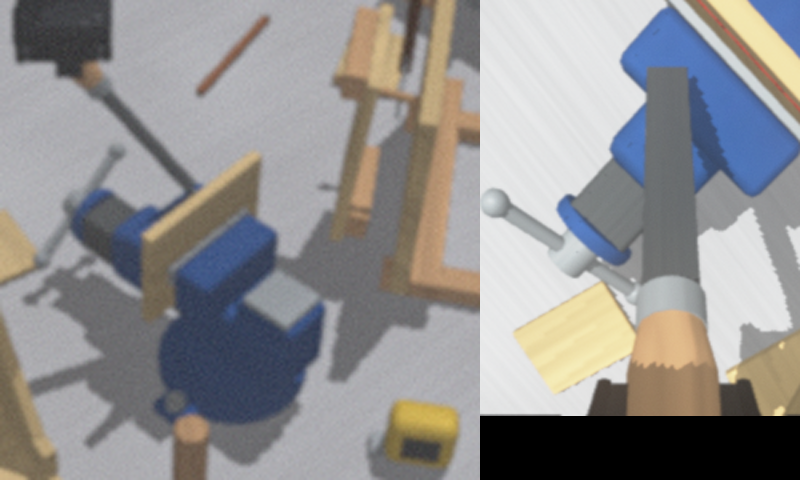

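Request:
carry_out:
  moves:
    - [0, 0, -1, 0]
    - [0, 0, -0.8, 0]
    - [-0.5, -0.65, -0.7, 0]
    - [-0.5, -0.65, -0.7, 0]
    - [-0.5, -0.65, -0.8, 0]
    - [-0.5, -0.65, -0.8, 0]
    - [0, 0, 0, 0]

```text
time_s: 17.45
tool_pos: [0.4914, -0.1038, 0.4599]
tool_rot: [-163.2, 88.5, 69.0]
force: [-2.0, -0.3, 3.7]
grip_width: 0.027
```

```bash
cat >> h.py <<'E'
def elev(rng=range(-6,60,3)):
    o,p,R,g=tool();w=viewer.read_camera('wrist').astype(int);import cv2
    cv2.imwrite('pics/wl.png',w[:,:,::-1].astype(np.uint8))
    h=np.cross(R[:,1],[0,0,1]);h/=np.linalg.norm(h);out=[]
    for e in rng:
        r=np.radians(e);f=lambda s:proj('wrist',g-s*(np.cos(r)*h+np.array([0,0,np.sin(r)])))
        out.append((e,np.round(f(.207)),np.round(f(.057))))
    return out
E
python3 -c "
from h import *
rep(.514,-.064,143.2);tip(56);tip(45)"
```

```text
t 17.45 tcp [ 0.4914 -0.1038  0.4599] fingers [ 0.0091  0.0237 -0.9997] jawyaw -37.77121361817376 grasp [ 0.4929 -0.0999  0.2965] d_cm [2.1073 3.5909] spin 0.01695087537733896 q [-30.2572  -2.781   38.7285 100.0249   0.3201  81.8296 -29.3778] F [-2.0258 -0.2612  3.7046] w 0.02704717774932472
handle yaw -127.77121361817376 tip [-46.7   4.  124.8] grasp [-129.9  -76.5  296.5] [ 0.5638 -0.0084  0.1248]
handle yaw -127.77121361817376 tip [-24.7  25.3 150.1] grasp [-129.9  -76.5  296.5] [0.5826 0.0158 0.1501]
```

Request:
carry_out:
  moves:
    - [-0.5, -0.6, -1.0, 0]
    - [-0.5, -0.6, -1.0, 0]
    - [-0.5, -0.6, -1.1, 0]
    - [-0.5, -0.6, -1.2, 0]
    - [0, 0, 0, 0]

```text
time_s: 17.95
tool_pos: [0.4709, -0.1287, 0.4154]
tool_rot: [-170.0, 88.5, 62.3]
force: [-1.5, -1.1, 3.3]
grip_width: 0.0266
```

```bash
python3 -c "
from h import *
rep(.514,-.064,143.2);tip(35);tip(30)"
```

```text
t 17.95 tcp [ 0.4709 -0.1287  0.4154] fingers [ 0.0126  0.0239 -0.9996] jawyaw -37.701805183987766 grasp [ 0.4729 -0.1248  0.2519] d_cm [4.1085 6.0815] spin 0.01573946967214018 q [-28.7966  -3.9712  40.1814 105.877    1.1068  76.724  -26.6287] F [-1.494  -1.0821  3.2756] w 0.026582553729061483
handle yaw -127.70180518398777 tip [-31.5  19.7 133.2] grasp [-153.3  -98.3  251.9] [0.5766 0.0093 0.1332]
handle yaw -127.70180518398777 tip [-24.5  26.5 148.4] grasp [-153.3  -98.3  251.9] [0.5825 0.017  0.1484]
```

Request:
carry_out:
  moves:
    - [-0.4, -0.5, -1.2, 0]
    - [-0.4, -0.5, -1.2, 0]
    - [-0.3, -0.4, -1.3, 0]
    - [-0.2, -0.3, -1.3, 0]
    - [-0.2, -0.2, -1.3, 0]
    - [-0.1, -0.2, -1.3, 0]
    - [0, 0, 0, 0]

```text
time_s: 18.65
tool_pos: [0.4546, -0.1493, 0.3328]
tool_rot: [-174.1, 88.3, 58.2]
force: [-0.7, -0.6, 1.9]
grip_width: 0.0262
```

```bash
python3 -c "
from h import *
rep(.514,-.064,143.2);tip(10);tip(8)"
```

```text
t 18.65 tcp [ 0.4546 -0.1493  0.3328] fingers [ 0.0153  0.0248 -0.9996] jawyaw -37.62949592980813 grasp [ 0.4571 -0.1453  0.1693] d_cm [5.6892 8.1264] spin 0.014477435107043189 q [-27.034   -1.2453  42.6873 113.5971  -0.8262  66.8568 -21.6603] F [-0.7443 -0.5972  1.9213] w 0.026236098392617063
handle yaw -127.62949592980813 tip [-25.6  25.8 133.4] grasp [-171.8 -116.2  169.3] [0.5816 0.0162 0.1334]
handle yaw -127.62949592980813 tip [-24.8  26.6 140.5] grasp [-171.8 -116.2  169.3] [0.5823 0.0171 0.1405]
```

Request:
carry_out:
  moves:
    - [0, 0, -0.9, 0]
    - [0, 0, -0.8, 0]
    - [0, 0, 0, 0]

```text
time_s: 18.95
tool_pos: [0.4548, -0.1497, 0.3146]
tool_rot: [-176.0, 88.4, 56.4]
force: [-0.8, 1.0, 1.7]
grip_width: 0.0269
```

```bash
python3 -c "
from h import *
rep(.514,-.064,143.2);tip(0)
for x in elev(range(-6,13,3)): print(x)
import cv2
i=cv2.imread('pics/wl.png',0).astype(int)
for v in range(0,300,10): print(v,i[v:v+3,280:372:6].mean(0).astype(int))"
```

```text
t 18.95 tcp [ 0.4548 -0.1497  0.3146] fingers [ 0.0157  0.0236 -0.9996] jawyaw -37.63664573593337 grasp [ 0.4574 -0.1458  0.1512] d_cm [5.6607 8.1831] spin 0.014602222764808156 q [-26.8047   0.1705  43.0121 114.8029  -1.8464  64.5982 -20.6463] F [-0.8115  0.9512  1.6863] w 0.02686577052300614
handle yaw -127.63664573593337 tip [-23.1  27.4 151.2] grasp [-171.6 -116.8  151.2] [0.5838 0.0181 0.1512]
(-6, array([ 321., -461.]), array([321., 186.]))
(-3, array([ 321., -402.]), array([321., 184.]))
(0, array([ 321., -351.]), array([321., 183.]))
(3, array([ 321., -307.]), array([321., 182.]))
(6, array([ 321., -268.]), array([321., 181.]))
(9, array([ 321., -233.]), array([321., 181.]))
(12, array([ 321., -201.]), array([321., 182.]))
0 [ 68  82 114 116 116 113 115 115 114 114 115 102  64  84 146 144]
10 [118  70 115 118 116 113 115 114 114 113 114  98 139 145 149 146]
20 [119 118 114 117 117 114 116 114 114 112 115 116 145 146 145 149]
30 [119 114 114 117 115 115 115 115 114 112 114 113 145 144 148 145]
40 [106  82 113 117 116 114 116 116 115 113 114 117 142 144 144 148]
50 [ 73  65 114 
[... 1028 characters left out ...]

200 [225 223 158 134 133 135 133 133 132 131 133 143 224 227 224 212]
210 [227 227 179 193 201 208 205 201 192 176 163 134 223 223 227 181]
220 [212 224 188 193 201 208 205 199 192 177 163 133 225 224 224 156]
230 [171 225 191 193 201 209 206 200 193 177 163 131 226 227 225 150]
240 [227 225 200 190 198 193 210 207 202 180 173 136 227 223 225 152]
250 [224 226 168 192 200 207 213 215 209 185 173 142 225 226 185 155]
260 [224 225 175 195 201 203 212 209 209 191 175 155 146 150 150 141]
270 [225 224 181 187 201 200 208 211 210 198 176 162 133 151 149 149]
280 [ 72  83 127 131 133 130 137 142 169 203 176 163  97  71  62 128]
290 [ 71  70 124 128 131 130 135 140 144 134 141 131  79  63  59  58]
```

Request:
carry_out:
  moves:
    - [0, 0, 1, 0]
    - [0, 0, 2, 0]
    - [0, 0, 3, 0]
    - [0, 0, 3, 0]
    - [0, 0, 2, 0]
    - [0, 0, 0, 0]
    - [0, 0, 0, 0]

```text
time_s: 19.7
tool_pos: [0.4521, -0.1519, 0.4303]
tool_rot: [-172.2, 88.9, 60.1]
force: [-0.3, 0.0, -1.3]
grip_width: 0.0265
```

Request:
carry_out:
  moves:
    - [0.2, 1.2, 0, -0.077]
    - [0.2, 1.2, 0, -0.077]
    - [0.2, 1.2, 0, -0.077]
    - [0.2, 1.2, 0, -0.077]
    - [0.2, 1.2, 0, -0.077]
    - [0.2, 1.2, 0, -0.077]
    - [0.2, 1.2, 0, -0.077]
    - [0.2, 1.2, 0, -0.077]
    - [0.2, 1.2, 0, -0.077]
    - [0.2, 1.2, 0, -0.077]
    - [0, 0, 0, 0]
    - [0, 0, 0, 0]

```text
time_s: 20.9
tool_pos: [0.4661, -0.0292, 0.4117]
tool_rot: [-24.1, 89.0, 162.1]
force: [-0.3, -0.9, -2.2]
grip_width: 0.0265
```

```bash
python3 -c "
from h import *
rep(.48,-.0245,98.2);tip(0)
import cv2
cv2.imwrite('pics/s8.png',viewer.read_camera('scene')[:,:,::-1]);cv2.imwrite('pics/t8.png',viewer.read_camera('top')[:,:,::-1]);cv2.imwrite('pics/w8.png',viewer.read_camera('wrist')[:,:,::-1])
"
```

```text
t 20.9 tcp [ 0.4661 -0.0292  0.4117] fingers [-0.0167  0.0054 -0.9998] jawyaw -83.81548354069378 grasp [ 0.4634 -0.0284  0.2482] d_cm [1.6632 0.386 ] spin 0.035176823804859314 q [-30.4537  -5.458   29.2731 107.9103   2.3889  77.8137 -85.6496] F [-0.2808 -0.9284 -2.1805] w 0.02650312839125975
handle yaw -173.8154835406938 tip [ 57.9  -8.7 248.2] grasp [-149.    -1.4  248.2] [ 0.6692 -0.0061  0.2482]
```

Request:
carry_out:
  moves:
    - [1.7, 0.4, 0, 0.035]
    - [0, 0, 0, 0]
    - [0, 0, 0, 0]
    - [0, 0, 0, 0]

```text
time_s: 21.45
tool_pos: [0.4828, -0.028, 0.4124]
tool_rot: [-26.6, 89.0, 161.4]
force: [-0.1, 0.4, -1.0]
grip_width: 0.0264
```

```bash
python3 -c "
from h import *
rep(.48,-.0245,98.2);T=tip(0)
import cv2
s=viewer.read_camera('scene')[:,:,::-1];t=viewer.read_camera('top')[:,:,::-1];w=viewer.read_camera('wrist')[:,:,::-1]
for n,i in zip('stw',(s,t,w)):cv2.imwrite(f'pics/{n}9.png',i)
print(proj('scene',T),proj('top',T),proj('wrist',T))
g=tool()[3];print(proj('scene',g),proj('top',g))
o=np.zeros((600,800,3),np.uint8)
o[:360,:480]=cv2.resize(s[170:290,230:390],(480,360),interpolation=2)
o[:360,480:800]=cv2.resize(t[160:295,310:430],(320,360),interpolation=2)
o[360:,:320]=cv2.resize(w,(320,240))
cv2.imwrite('pics/m9.png',o)"
```

```text
t 21.45 tcp [ 0.4828 -0.028   0.4124] fingers [-0.0161  0.0054 -0.9999] jawyaw -81.97829213032381 grasp [ 0.4801 -0.0271  0.249 ] d_cm [-0.0144  0.2607] spin 0.003111784704545577 q [-30.4958  -3.0831  29.9574 105.9062   1.2494  77.6856 -82.8379] F [-0.0517  0.3903 -0.9609] w 0.02644760187720262
handle yaw -171.9782921303238 tip [ 74.8  -3.2 249. ] grasp [-132.2   -2.6  249. ] [0.6851 0.0018 0.249 ]
[359.7628 252.3641] [350.2288 157.1623] [ 320.25   -394.2218]
[293.6711 211.8617] [361.2522 238.8846]
```

View pics/m9.png

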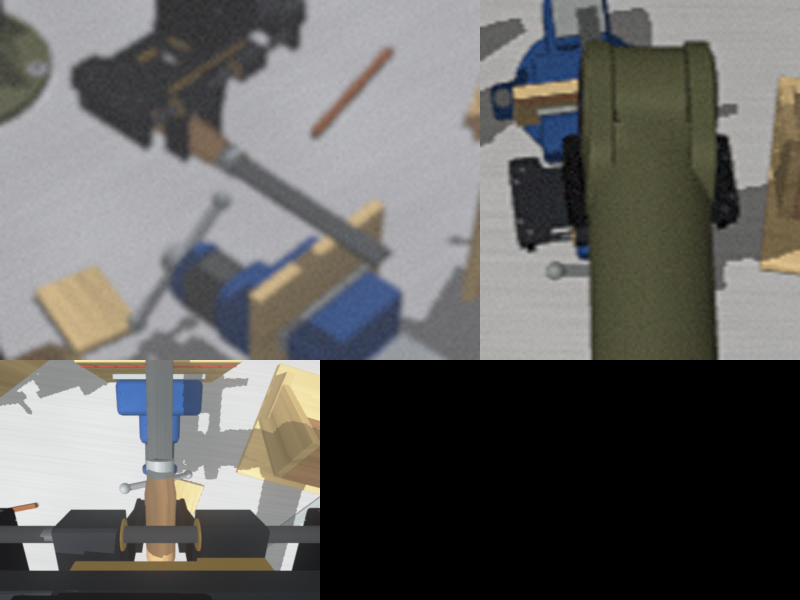

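```bash
cat > fit.py <<'E'
from h import *
import cv2,sys
s=np.mean([cv2.cvtColor(viewer.read_camera('scene'),cv2.COLOR_RGB2GRAY).astype(float) for _ in range(6)],0)
o,p,R,g=tool();h=np.cross(R[:,1],[0,0,1]);h/=np.linalg.norm(h);c=cam('scene')
def mod(e,dz,s_,off):
    r=np.radians(e);return proj('scene',g+np.array([0,0,dz])-s_*(np.cos(r)*h+np.array([0,0,np.sin(r)]))+off*R[:,1],c)
# upper-right edge: light (bench) -> dark (blade), scanned along columns
pts=[]
for u in range(317,342):
    v0=mod(0,0,.1,0)[1]+ (u-mod(0,0,.1,0)[0])*.62
    vs=np.arange(int(v0)-14,int(v0)+3);col=s[vs,u];d=np.diff(col);k=np.argmin(d)
    w=-np.clip(d[max(0,k-1):k+2],None,0);pts.append((u,(vs[max(0,k-1):k+2][:len(w)]+.5)@w/w.sum()))
pts=np.array(pts);pf=np.polyfit(*pts.T,1);res=pts[:,1]-np.polyval(pf,pts[:,0]);m=abs(res)<1;pf=np.polyfit(*pts[m].T,1)
print("edge slope",pf[0],"v@330",np.polyval(pf,330),m.sum(),np.std(pts[m,1]-np.polyval(pf,pts[m,0])))
for off in(.01,-.01):
  for e in range(-6,7,2):
    a,b=mod(e,.00275,.07,off),mod(e,.00275,.2,off);k=(b-a)[1]/(b-a)[0];print(off,e,"slope",k,"v@330",a[1]+(330-a[0])*k,"tip",mod(e,0,.207,0),"sh",mod(e,0,.057,0))
E
python3 fit.py
```

```text
edge slope 0.639732088590885 v@330 233.51568082589824 25 0.2280004771914513
0.01 -6 slope 0.5024804976940409 v@330 232.60471006417023 tip [360.2611 245.0168] sh [310.9158 220.4066]
0.01 -4 slope 0.5399436407017025 v@330 234.0691498069027 tip [360.2776 247.5146] sh [310.9685 221.0749]
0.01 -2 slope 0.5771355492358994 v@330 235.5229869543733 tip [360.2058 249.9459] sh [310.9997 221.7304]
0.01 0 slope 0.6141489959745622 v@330 236.96984800413952 tip [360.0468 252.3078] sh [311.0095 222.3723]
0.01 2 slope 0.6510749969319759 v@330 238.4132907855195 tip [359.802  254.5973] sh [310.998  222.9998]
0.01 4 slope 0.6880037119901392 v@330 239.85683966149486 tip [359.4727 256.812 ] sh [310.9651 223.6121]
0.01 6 slope 0.7250253275575054 v@330 241.30402003197054 tip [359.0604 258.9495] sh [310.911  224.2086]
-0.01 -6 slope 0.4925327705272759 v@330 225.4870083640684 tip [360.2611 245.0168] sh [310.9158 220.4066]
-0.01 -4 slope 0.5301180607037147 v@330 226.73903288597955 tip [360.2776 247.5146] sh [310.9685 221.0749]
-0.01 -2 slope 0.5674584376296332 v@330 227.98289896627844 tip [360.2058 249.9459] sh [310.9997 221.7304]
-0.01 0 slope 0.6046465816484082 v@330 229.22169393147084 tip [360.0468 252.3078] sh [311.0095 222.3723]
-0.01 2 slope 0.6417736775811637 v@330 230.45845528988923 tip [359.802  254.5973] sh [310.998  222.9998]
-0.01 4 slope 0.6789303130950181 v@330 231.69620065773586 tip [359.4727 256.812 ] sh [310.9651 223.6121]
-0.01 6 slope 0.7162073646201752 v@330 232.93795727036158 tip [359.0604 258.9495] sh [310.911  224.2086]
```

```bash
cat >> fit.py <<'E'
from scipy.optimize import least_squares
w=np.mean([cv2.cvtColor(viewer.read_camera('wrist'),cv2.COLOR_RGB2GRAY).astype(float) for _ in range(3)],0)
o,p,R,g=tool();h=np.cross(R[:,1],[0,0,1]);h/=np.linalg.norm(h);cw=cam('wrist')
pr=w[150:290,312:326].mean(1);print("wrist profile",pr[::4].astype(int));vs=150+np.argmax(np.diff(pr)[:90])+.5
row=w[100:140].mean(0);print("row",row[270:370:4].astype(int));
tipm=np.array([358.,254.])
def P(e,dz,s_,off,up):
    r=np.radians(e);d=-(np.cos(r)*h+np.array([0,0,np.sin(r)]));n=-np.sin(r)*h+np.array([0,0,np.cos(r)])
    return g+[0,0,dz]+s_*d+off*R[:,1]+up*n
def F(x):
    e,dz,s0,dy=x[0],*(x[1:]/1e3)
    a,b=[proj('scene',P(e,dz,q,dy-.01,.00275),c) for q in(s0+.015,s0+.14)];k=(b-a)[1]/(b-a)[0]
    t=proj('scene',P(e,dz,s0+.15,dy,0),c);ww=proj('wrist',P(e,dz,s0,dy,.004),cw)
    return np.array([(k-pf[0])/.01,(a[1]+(330-a[0])*k-np.polyval(pf,330))/.7,(t[0]-tipm[0])/1.,(t[1]-tipm[1])/1.,(ww[1]-vs)/2,x[1]/4,x[3]/1.5])
r=least_squares(F,[0,0,55,0]);print("shoulder v",vs,"e,dz,s0,dy",r.x,"res",r.fun,"sd",np.sqrt(np.diag(np.linalg.inv(r.jac.T@r.jac))))
m=P(r.x[0],r.x[1]/1e3,r.x[2]/1e3+.075,r.x[3]/1e3,0);d=m[:2]-VO;print("blade mid vise mm",1e3*d@VX,1e3*d@VY,m[2]*1e3,"yaw off",np.degrees(np.arctan2(-h[1],-h[0]))-8.2)
E
python3 fit.py | grep -v "^-\?0.01"
```

```text
edge slope 0.6415478959861804 v@330 233.51336341502224 25 0.1914819334542497
wrist profile [124 124 125 125 125 126 126 126 127 127 127 128 117 126 214 214 214 213
 213 150 134 134 139 145 144 144 143 142 142 140 140 139 138 138 138]
row [192 192 170 108 110 112 120 124 125 125 125 121 123 122 121 119 119 120
 119 103 100  94  85 131 132]
shoulder v 203.5 e,dz,s0,dy [ 1.9539 -5.5614 48.6289  0.6051] res [ 0.1815 -1.4402 -1.3702  0.6319 -0.2639 -1.3903  0.4034] sd [0.527  2.3573 0.9482 1.3594]
blade mid vise mm -8.206878647255817 -3.0979747285911463 239.1471541515468 yaw off -0.13493601356545426
```

Request:
carry_out:
  moves:
    - [0.8, 0.4, 0, 0.003]
    - [0, 0, 0, 0]
    - [0, 0, 0, 0]
    - [0, 0, 0, 0]
    - [0, 0, 0, 0]
    - [0, 0, 0, 0]

```text
time_s: 22.95
tool_pos: [0.492, -0.023, 0.4123]
tool_rot: [-25.7, 89.0, 162.6]
force: [0.4, 1.0, -0.8]
grip_width: 0.0265
```

```bash
sed -i 's/^tipm=.*/tipm=proj("scene",P0:=np.zeros(3)+g) if 0 else None/' fit.py; sed -i "s/(t\[0\]-tipm\[0\])\/1.,(t\[1\]-tipm\[1\])\/1.,//" fit.py; python3 fit.py | grep -v "^-\?0.01"; python3 - <<'E'
from h import *
import cv2
rep(.48,-.0245,98.2)
# hook, block and others unchanged? compare scene with the one taken before the levelling
a=cv2.imread('pics/s6.png');b=viewer.read_camera('scene')[:,:,::-1]
for n,(x0,y0,x1,y1) in dict(hook=(385,175,415,275),block=(195,255,285,415),rule=(165,255,186,305),pencil=(335,185,362,217),mallet=(300,335,357,440)).items():
    print(n,cv2.absdiff(a,b)[y0:y1,x0:x1].mean())
E
```

```text
edge slope 0.6331484896080801 v@330 231.98058667981596 25 0.22954211198680965
wrist profile [123 123 124 124 124 125 125 125 125 126 126 127  94 125 213 213 213 212
 210 134 133 133 138 144 143 143 142 141 141 140 138 138 137 137 137]
row [148 148 148 146 108 110 118 123 125 124 124 120 122 121 120 118 119 119
 118 103 105 103 101  97 102]
shoulder v 203.5 e,dz,s0,dy [ 1.9032 -6.1917 48.2857  1.0433] res [ 0.3685 -0.8655 -0.     -1.5479  0.6955] sd [0.5506 2.4118 0.9776 1.4003]
blade mid vise mm 0.9712610621220615 0.13203526587051587 238.5632591175529 yaw off 0.06820563171412175
t 23.4 tcp [ 0.4921 -0.0229  0.4123] fingers [-0.0159  0.0051 -0.9999] jawyaw -81.73179436828588 grasp [ 0.4895 -0.0221  0.2489] d_cm [-0.9456 -0.2382] spin -0.0011904128418143364 q [-30.6506  -1.7533  29.9776 104.8297   0.5881  77.5987 -82.551 ] F [ 0.4394  0.0603 -0.9698] w 0.026359226464848416
hook 5.165444444444445
block 9.715277777777779
rule 30.128888888888888
pencil 4.891203703703703
mallet 5.3007518796992485
```

```bash
python3 -c "
from cell import env;print(env.sign_off())"
```

```text
the job is handed in; nothing more can be done
None
```

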